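Set and lock the tile cutter's side stop

ROBOT

A 6-joint arm with a two-finger parallel gripper is mounted at the origin on a cart in front of the work surface, level with it; the furniture and walls round the work are solid. World frame = base frame: x ahead of the robot, y to its left, z up, the work surface at z = 0. Lengths are in m, angles in rad, forces in N, time in s.
With the tool pointing down it reaches from about 0.375 to 0.925 m from the base axis. Payload 5.7 kg.
Tool frame: the origin (TCP) lies at the centre of the arm's flange, where the gripper is bolted on; the fingertips stand ahead of it and the grasp point (between the pads) lies 163 mm ahead of it (manip.tcp_to_tips is the z of the fingertips in the tool frame, in m); z points along the fingers, y is the line along which they close (so a half turn about z gives the same grasp; the last joint's range is limited). The gripper opens to 88 mm and grips with 3 to 60 N. Pads are 20 mm wide; open, the fingers measure 115 mm over their backs; the gripper's body (75 mm by 178 mm) begins 61 mm behind the grasp point.
Start: joints at [1.011, 0.359, 1.51, -0, 1.272, -0.115], TCP at [0.258, 0.542, 0.405] pointing down, gripper open.
Joint ranges: [-2.97, 2.97], [-1.01, 2.36], [0.21, 2.38], [-0.96, 4.11], [0.2, 2.71], [-2.98, 2.98]. Speed limits (rad/s): [2.39, 2.39, 3.14, 3.14, 3.14, 3.14].

INTERFACE

Orientations are given as [roll, pitch, yaw] about the fixed x, y, z axes, in that order (R = Rz(yaw) Ry(pitch) Rx(roll)).
In Python, from rig import read_state, optics, order, finder, manip gives the robot as it stands.
- The arm moves only by the tool play_rows, never from a script. Its argument "targets" is a list that holds one entry, the list of rows, each a list of 7 numbers: the turn, a rotation vector about the tool's x, y, z in degrees, then the shift along the tool's x, y, z in mm, then the opening, from 0 (shut) to 1 (fully open). A call has exactly 8 rows; each row is the pose to reach, as a shift and turn from the pose commanded when the call began, along the tool's axes at that moment; what a row does not reach only later rows make up. A row lasts 1/8 s, in which the tool goes at most 62.5 mm and 10.7 degrees, less where a joint would pass 70% of its speed; a pose out of reach is approached as far as the arm can. A call with a gripper value outside its range is refused whole. The fingers move at their own pace and stop on an object; "force" is the grip in N (left out, the last holds). Time passes only in rows, so rows that repeat a pose let the fingers close, or fill a call up. It gives the time, the measured TCP pose, the force, the opening and the grip force at its end, in the units of the state.
- read_state(): the state, without advancing time (a new reading comes with each control period).
- optics.get_image(name): name is "side" or "top"; returns the picture (384x512x3 uint8, red, green, blue); there is no depth.
- optics.camera_info(name): a dict with "camera_matrix" (3x3 intrinsics, pixels), "extrinsics" (4x4, takes a point from camera to world coordinates). Camera axes: x right, y down, z forward; pixel columns grow to the right and rows downward; lengths in m; the calibration is good to about 2 mm. A picture is of the moment at which its call begins. camera_info takes no time and is no camera call.
- order.sign_off(): hands the job in; it is judged then, once.
Trained networks look in the newest picture that a camera, given by its name, has taken for a name from the list of things; names that differ only in an ending like _2 or _b are one class to them, and where a whole thing is asked for, a point or a joint stands for the part that bears it (a point fixed in the world has none). Each returns a list of dicts, best first, with "confidence" (0 to 1); they miss things now and then, are a little off and sometimes report something else, mostly with a low value. They report only what shows in the picture. A call takes as long as a camera call.
- finder.spot_in(camera, target): "location" ([x, y, z] in m, in world coordinates, good to about 4 mm: the middle of the surface that is visible of it).
- finder.silhouettes(camera, target): "pixels" (384x512 bool, what is visible of it).
- finder.tip_of(camera, target): "location" ([x, y, z] in m, in world coordinates, good to about 4 mm: a listed point, or the origin of a listed thing).
The state is a dict: "time": time; "joint_pos": joint angles; "qd": joint speeds; "tau": joint torques, N m; "tool_pos": TCP position; "orientation": TCP orientation; "ft_force": force on the tool from outside, world axes, zero at the start; "torque": the same for the moment, N m; "grip_width": finger opening in m; "grip_force": force on a finger pad.
Only numpy, scipy, OpenCV 4.12 (cv2) and the standard library are available. Lean on these libraries where they do the work, as an engineer would, in place of code of your own. Each camera call takes 0.05 s, during which the arm holds its last target. There are 200 camera calls.

TASK

Set the tile cutter's side stop for the next row of splashback tiles: pick up the loose stop leg, slide its flat blade into the slot at the front of the cutter and press it in against the spring until the full-width mark line across the blade is level with the front edge of the slot block. Hold it there and, with the same hand, squeeze the cam lever fully closed against the leg's upright grip; finish still squeezing lever and leg together, without letting go, and leave the tape measure, pen and blue mug alone.

Things in the scene. Friction and masses are not known exactly. Their poses are not given: they have to be found in the camera images.
- tile_cutter: manual tile cutter, fixed: grey bed 140 x 340 x 22 mm, posts 94 mm high at its ends with two chrome rails, carriage and handle up to 150 mm. Origin under the bed's centre, +x to its back, +y left along the rails. From the middle of its front (-x) side an aluminium slot block stands out 35 mm, 10 mm long flared cheeks before it guide the blade in
- slot_mouth (a point): middle of the slot at the block's front edge, 18 mm up, 105 mm before the cutter's origin, axes as the cutter's. The slot is 26 mm wide and 100 mm deep; the leg slides in along +x, its feet on the worktop. A sprung plunger meets the blade's tip 32 mm inside and pushes it back out: 2.5 N at first touch, about 5.5 N at the mark
- stop_leg: loose stop leg, 0.28 kg, aluminium, level on low feet. Origin on its underside, mid fence, x to the blade's tip. Fence: cross plate x -4 to 4 mm, 144 mm wide (y), 30 high. Blade: 24 mm wide, z 4 to 18 mm, tip at x = 92 mm. Upright grip rib behind: x -4 to -62 mm, 12 mm thick (y), z 4 to 44 mm, then a round dark button, d 22 mm, at x = -68 mm
- leg_mark (a point): middle of the full-width mark line on the blade's top, x = 30 mm of the leg (62 mm from the tip); the short lines farther on are graduations
- leg_grip (a point): point in the grip rib 22 mm behind the fence's centre, 30 mm up: pinch across the 12 mm here; axes as the leg's
- cam_angle (a joint): cam lever angle, rad: 0 fully closed (handle alongside the leg's rib), up to 0.6 open (swung to the cutter's left, +y). Vertical pivot 14 mm behind the slot's mouth, 28.5 mm to its left. It stays where left; over about the last 0.3 rad its eccentric clamps the blade to the slot's right wall (a few newtons at the handle) and may draw it in by about 1 mm
- cam_lever: the lever's dark handle over the slot block; origin on the pivot axis at worktop height, turns with the lever. Cranked towards the leg, then straight to -x at y = -19 mm, 8 mm thick, x -20 to -77 mm, z 32 to 45 mm: it passes over the fence. Closed, with the leg at its mark, it lies along the left of the rib behind the fence; both are then about 20 mm across
- lever_pad (a point): on the outer (left) face of the lever's handle, 61 mm from the pivot towards the handle's end, 38.5 mm up: the place to press, it lies beside the rib behind the fence when closed
- tape_measure: yellow and black pocket tape measure standing at the left, 34 x 67 x 60 mm, leave alone
- pen: pen lying at the front left, 145 mm long, leave alone
- mug_blue: blue mug, 82 mm across, 94 mm high, at the far left in front of the sink, leave alone

How it is judged:
By the outcome, as a careful person would: the job done as asked, in the order asked, and still so for the second after the job is handed in, while the arm keeps its last pose, push and grip.
It also fails if it takes over 67 s, if anything falls off the work surface, if the arm or the gripper's body presses on something with over 40 N, if the wrist force passes 120 N, or if a joint passes its speed limit or range.

## Working session

There is one attempt and no reset: what is moved stays moved. The work goes in short steps, Python scripts to look and compute and a tool call to move; the robot and the scene stay as the last step left them, time stands still between calls to the robot, and variables do not carry over. Pictures are saved under pics/ and viewed, at most 10 in all, crops included, and the job is handed in when it is done.

Besides the shell and the picture viewer there is one more tool, called after "Emit:" as name([rows], argument=value, ...), one row to a line, values as JSON. play_rows: Moves the arm, as the interface text tells. Its arguments: {"type":"object","properties":{"targets":{"type":"array"},"force":{"type":"number"}},"required":["targets"]}

```bash
mkdir -p pics; ls
cat > h.py <<'E'
import numpy as np, cv2
from rig import read_state, optics, order, finder, manip
def info(n):
    c=optics.camera_info(n); return np.array(c["camera_matrix"]),np.array(c["extrinsics"])
def proj(n,p):
    K,E=info(n); q=np.linalg.inv(E)@np.append(p,1); u=K@q[:3]; return u[:2]/u[2]
def ray(n,uv,z):
    K,E=info(n); d=E[:3,:3]@np.linalg.inv(K)@np.array([uv[0],uv[1],1.]); o=E[:3,3]; return o+d*(z-o[2])/d[2]
def save(n,f):
    im=optics.get_image(n); cv2.imwrite('pics/'+f,im[:,:,::-1]); return im
E
python3 - <<'E'
from h import *
np.set_printoptions(precision=4,suppress=True)
s=read_state(); print(s["time"],s["tool_pos"],s["orientation"],manip.tcp_to_tips)
a=save("top","t0.png"); b=save("side","s0.png")
cv2.imwrite('pics/both.png',np.hstack([a,b])[:,:,::-1]) if 0 else None
for n in("top","side"):
    print(n,info(n)[1][:3,3])
    for t in("slot_mouth","leg_mark","leg_grip","lever_pad","stop_leg","cam_lever","tile_cutter"):
        r=finder.tip_of(n,t); print(t,[(np.array(x["location"]),round(x["confidence"],2)) for x in r[:2]])
print(read_state()["time"])
E
```

```text
pics
0.0 [0.258  0.5413 0.4038] [-3.1398 -0.0002  2.6968] 0.182
top [ 0.4752 -0.0389  1.0387]
slot_mouth [(array([ 0.6118, -0.2181,  0.0221]), 0.64)]
leg_mark [(array([ 0.4891, -0.2554,  0.0164]), 0.72), (array([ 0.3974,  0.1649, -0.0018]), 0.58)]
leg_grip [(array([ 0.4349, -0.2686,  0.0294]), 0.66)]
lever_pad [(array([ 0.566 , -0.1806,  0.0409]), 0.61)]
stop_leg [(array([ 0.4604, -0.2671, -0.002 ]), 0.6)]
cam_lever [(array([ 0.6293, -0.1883,  0.0028]), 0.45)]
tile_cutter [(array([ 0.718 , -0.2186, -0.0009]), 0.75), (array([ 0.494 , -0.2569,  0.0172]), 0.18)]
side [-0.2443  0.0177  0.8476]
slot_mouth [(array([ 0.6156, -0.2195,  0.0165]), 0.97)]
leg_mark [(array([ 0.4916, -0.2614,  0.0163]), 0.8)]
leg_grip [(array([ 0.4367, -0.2698,  0.0325]), 0.56)]
lever_pad [(array([ 0.5663, -0.1761,  0.038 ]), 0.67)]
stop_leg [(array([ 0.4609, -0.2679,  0.0018]), 0.63)]
cam_lever [(array([ 0.6271, -0.1909,  0.0032]), 0.49)]
tile_cutter [(array([ 0.7183, -0.2179, -0.0027]), 0.93)]
0.8
```

View pics/t0.png

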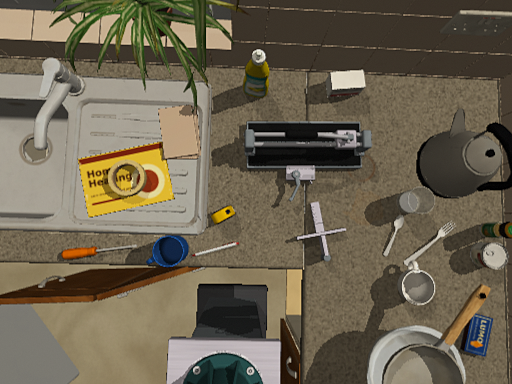

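View pics/s0.png

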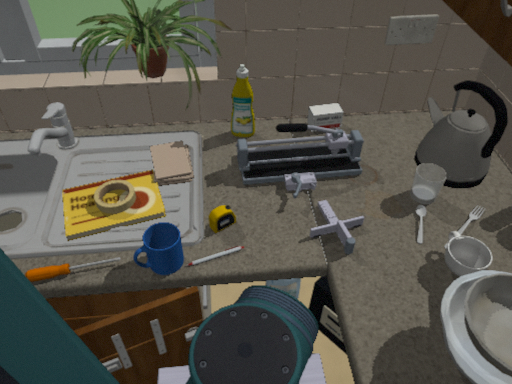

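The top view shows the cutter bed at about (247–362, 123–168), with the slot block at (300,172) and the lever at (296,185) swung left. The leg's blade tip is at (314,203) and its button at (326,258). The side view agrees. Next I'll refine the poses by fitting models to the silhouettes.

```bash
cat > fit.py <<'E'
from h import *
from scipy.optimize import minimize
def box(x0,x1,y0,y1,z0,z1): return np.array([[x,y,z] for x in(x0,x1) for y in(y0,y1) for z in(z0,z1)])/1e3
a=np.linspace(0,6.28,12)
LEG=[box(-4,4,-72,72,0,30),box(0,92,-12,12,4,18),box(-62,-4,-6,6,4,44),box(-76,-60,-8,8,4,40)]
BED=[box(-70,70,-170,170,0,22)]
LEV=[box(-77,-20,-23,-15,32,45)]
S=8
def mask(n,parts,p,win):
    x,y,t=p;c,s=np.cos(t),np.sin(t); u0,v0,w,h=win
    m=np.zeros((h*S,w*S),np.uint8); K,E=info(n); Ei=np.linalg.inv(E)
    for b in parts:
        q=np.c_[b[:,0]*c-b[:,1]*s+x,b[:,0]*s+b[:,1]*c+y,b[:,2],np.ones(8)]@Ei.T
        u=q[:,:3]@K.T; u=(u[:,:2]/u[:,2:]-[u0,v0]+.5)*S
        cv2.fillConvexPoly(m,cv2.convexHull(u.astype(np.float32)).round().astype(np.int32),1)
    return cv2.resize(m.astype(np.float32),(w,h),interpolation=cv2.INTER_AREA)
def fit(n,parts,p0,sil):
    ys,xs=np.where(sil); win=(xs.min()-8,ys.min()-8,int(np.ptp(xs))+17,int(np.ptp(ys))+17)
    o=sil[win[1]:win[1]+win[3],win[0]:win[0]+win[2]].astype(float)
    f=lambda p:np.abs(mask(n,parts,(p0[0]+p[0]/100,p0[1]+p[1]/100,p0[2]+p[2]/5),win)[:o.shape[0],:o.shape[1]]-o).sum()
    r=minimize(f,[0,0,0],method='Nelder-Mead',options=dict(initial_simplex=[[0,0,0],[1,0,0],[0,1,0],[0,0,1]],xatol=.005,fatol=.05))
    return np.array(p0)+r.x/[100,100,5],r.fun/o.sum()
E
python3 - <<'E'
from fit import *
np.set_printoptions(precision=4,suppress=True)
for n in("top","side"):
    im=optics.get_image(n)
    r=finder.silhouettes(n,"stop_leg"); sil=r[0]["pixels"]; print(n,r[0]["confidence"],fit(n,LEG,(.4605,-.2675,.25),sil))
    r=finder.silhouettes(n,"cam_lever"); l=r[0]["pixels"]; ys,xs=np.where(l); print("lever",r[0]["confidence"],l.sum(),xs.min(),xs.max(),ys.min(),ys.max())
    r=finder.silhouettes(n,"tile_cutter"); c=r[0]["pixels"]; ys,xs=np.where(c); print("cutter",r[0]["confidence"],xs.min(),xs.max(),ys.min(),ys.max())
    big=im.copy()
    for m,col in((sil,(255,0,0)),(l,(0,255,0)),(c,(0,0,255))):
        big[m]=(0.8*big[m]+.2*np.array(col)).astype(np.uint8)
    c0=(235,105) if n=="top" else (225,120)
    cr=cv2.resize(big[c0[1]:c0[1]+165,c0[0]:c0[0]+145],None,fx=2.7,fy=3.6*0+2.7,interpolation=cv2.INTER_CUBIC)
    cv2.imwrite(f'pics/c_{n}.png',cr[:,:,::-1])
a=cv2.imread('pics/c_top.png');b=cv2.imread('pics/c_side.png');cv2.imwrite('pics/c.png',np.hstack([a,b]))
E
```

```text
top 0.93 (array([ 0.4588, -0.2651,  0.2096]), np.float64(0.2170045045045045))Traceback (most recent call last):
  File "<stdin>", line 6, in <module>
IndexError: list index out of range
```

Run:
```python
from fit import *
np.set_printoptions(precision=4,suppress=True)
crops=[]
for n in("top","side"):
    im=optics.get_image(n); big=im.copy()
    for t,P,p0,col in(("stop_leg",LEG,(.459,-.266,.22),(255,0,0)),("tile_cutter",BED,(.718,-.2183,0.),(0,0,255)),("cam_lever",LEV,(.628,-.19,-.4),(0,255,0))):
        r=finder.silhouettes(n,t)
        if not r: print(n,t,"none"); continue
        m=r[0]["pixels"]; ys,xs=np.where(m); print(n,t,r[0]["confidence"],m.sum(),xs.min(),xs.max(),ys.min(),ys.max())
        if t!="cam_lever" : print(fit(n,P,p0,m))
        e=m.astype(np.uint8); e=(e-cv2.erode(e,np.ones((3,3),np.uint8))).astype(bool)
        big[e]=col
    c0=(235,105) if n=="top" else (225,120)
    crops.append(np.vstack([cv2.resize(q[c0[1]:c0[1]+165,c0[0]:c0[0]+145],None,fx=2.7,fy=2.7,interpolation=cv2.INTER_CUBIC)[:,:,::-1] for q in (im,)]))
    np.save(f'pics/{n}.npy',im)
im=np.load('pics/top.npy')
z=cv2.resize(im[155:265,255:355],None,fx=5.4,fy=5.4,interpolation=cv2.INTER_CUBIC)[:,:,::-1]
cv2.imwrite('pics/c.png',z)
```

```text
top stop_leg 0.79 581 296 344 203 261
(array([ 0.4591, -0.265 ,  0.2101]), np.float64(0.15832078313253012))
top tile_cutter 0.73 6316 244 372 121 201
(array([ 0.7183, -0.212 ,  0.029 ]), np.float64(0.14210685164661177))
top cam_lever 0.43 645 298 344 203 261
side stop_leg 0.77 1047 309 363 200 253
(array([ 0.461 , -0.2657,  0.205 ]), np.float64(0.09967466571155682))
side tile_cutter 0.58 5852 237 362 123 195
(array([ 0.7313, -0.2135,  0.0423]), np.float64(0.263956232911825))
side cam_lever 0.58 166 291 301 172 196
```

View pics/c.png

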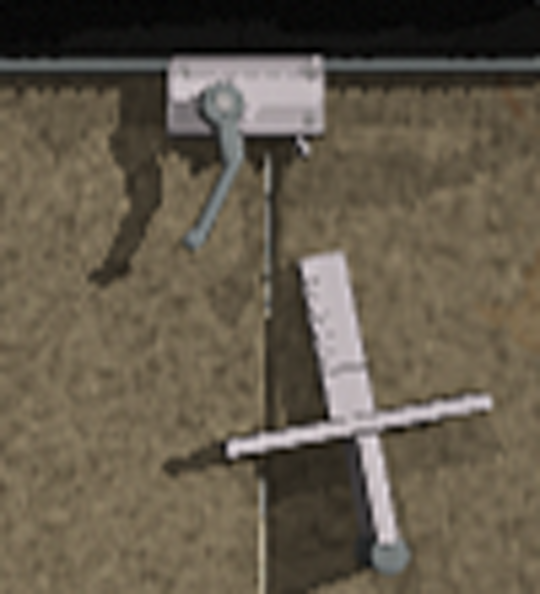

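The crop shows the slot block at (168–325, 57–133), the pivot at (222,103) and the lever end at (192,240). The leg is yawed about 0.21 rad, with its mark at (350,368) and button at (390,553).

Emit:
play_rows([
  [[0,0,10,-49,-38,0,1],[0,0,20,-98,-76,0,1],[0,0,30,-147,-114,0,1],[0,0,40,-195,-151,0,1],[0,0,50,-244,-189,0,1],[0,0,60,-293,-227,0,1],[0,0,70,-341,-265,0,1],[0,0,80,-390,-303,0,1]],
], force=20)

```text
time: 2.35
tool_pos: [0.4805, 0.0984, 0.405]
orientation: [3.141, -0.0, 1.295]
ft_force: [1.3, 0.4, -0.2]
grip_width: 0.0877
grip_force: 0.0
```

```bash
cat >> h.py <<'E'
from scipy.spatial.transform import Rotation as Ro
def delta(p,yaw):
    "shift mm and turn deg in present tool axes to TCP p, tool down, tool x at yaw"
    s=read_state(); R=Ro.from_euler('xyz',s["orientation"]); T=Ro.from_euler('xyz',[np.pi,0,yaw])
    print("t",s["time"],"now",np.round(s["tool_pos"],4),np.round(s["orientation"],4),"f",np.round(s["ft_force"],2),"w",s["grip_width"])
    print("turn",np.round((R.inv()*T).as_rotvec(True),2),"shift",np.round(R.inv().apply(np.array(p)-s["tool_pos"])*1e3,1))
E
python3 - <<'E'
from h import *
np.set_printoptions(precision=4,suppress=True)
delta((.438,-.270,.30),.207)
im=np.load('pics/top.npy').astype(float).mean(2)
# crop px -> image px
px=lambda c:(255+(c[0]+.5)/5.4-.5,155+(c[1]+.5)/5.4-.5)
for nm,c,z in(("pivot",(222,103),.045),("levA",(235,155),.0385),("levEnd",(191,241),.045),("blkFL",(168,134),.03),("blkFR",(325,134),.03),("blkBL",(168,57),.03),("blkBR",(322,57),.03),("mark",(350,368),.018),("tipL",(302,260),.018),("tipR",(343,253),.018),("button",(390,553),.04)):
    print(nm,ray("top",px(c),z))
# bed front edge: brightness ridge along columns
P=[]
for u in list(range(256,284))+list(range(320,356)):
    col=im[155:180,u]; k=np.argmax(col[5:18]-0) if 0 else None
    g=np.diff(im[158:174,u]); i=int(np.argmax(g)); 
    if 0<i<len(g)-1:
        o=.5*(g[i-1]-g[i+1])/(g[i-1]-2*g[i]+g[i+1]); P.append(ray("top",(u,158+i+.5+o),.022)[:2])
P=np.array(P); c=np.polyfit(P[:,1],P[:,0],1); r=P[:,0]-np.polyval(c,P[:,1]); k=abs(r)<.002; c=np.polyfit(P[k,1],P[k,0],1); print("bed edge slope",c,k.sum(),r.std())
E
```

```text
t 2.35 now [0.4805 0.0984 0.405 ] [ 3.1408 -0.0004  1.2947] f [ 1.29  0.37 -0.21] w 0.08771507743544703
turn [ 0.03 -0.05 62.32] shift [-366.    59.5  104.9]
pivot [ 0.6269 -0.187   0.045 ]
levA [ 0.6003 -0.1954  0.0385]
levEnd [ 0.5532 -0.1721  0.045 ]
blkFL [ 0.6114 -0.1605  0.03  ]
blkFR [ 0.6143 -0.2451  0.03  ]
blkBL [ 0.6531 -0.1596  0.03  ]
blkBR [ 0.6561 -0.2429  0.03  ]
mark [ 0.4897 -0.2629  0.018 ]
tipL [ 0.547 -0.236  0.018]
tipR [ 0.5515 -0.2583  0.018 ]
button [ 0.3939 -0.2803  0.04  ]
bed edge slope [-0.0366  0.6478] 64 0.00022879981841091945
```

Emit:
play_rows([
  [[0,0,10,-46,7,13,1],[0,0,20,-92,15,26,1],[0,0,30,-138,22,39,1],[0,0,40,-184,30,52,1],[0,0,50,-230,37,65,1],[0,0,60,-276,45,79,1],[0,0,62.3,-322,52,92,1],[0,0,62.3,-366,59.5,105,1]],
])

```text
time: 3.35
tool_pos: [0.4392, -0.27, 0.2994]
orientation: [3.141, -0.0, 0.212]
ft_force: [0.5, 0.1, -0.2]
grip_width: 0.0878
grip_force: 0.0
```

Run:
```python
from h import *
delta((.438,-.270,.193),.207)
```

```text
t 3.35 now [ 0.4392 -0.27    0.2994] [ 3.141e+00 -4.000e-04  2.124e-01] f [ 0.51  0.1  -0.23] w 0.08784520853431932
turn [ 0.03 -0.02  0.31] shift [ -1.2  -0.4 106.4]
```

Emit:
play_rows([
  [[0,0,0,0,0,30,1],[0,0,0,0,0,60,1],[0,0,0,0,0,85,1],[0,0,0,0,0,100,1],[0,0,0,0,0,106,1],[0,0,0,0,0,106,0.5],[0,0,0,0,0,106,0.1],[0,0,0,0,0,106,0.0]],
], force=25)

```text
time: 4.35
tool_pos: [0.4397, -0.2685, 0.1944]
orientation: [3.14, -0.001, 0.213]
ft_force: [0.1, -0.6, 0.4]
grip_width: 0.0614
grip_force: 0.0
```

Emit:
play_rows([
  [[0,0,0,0,0,0,0],[0,0,0,0,0,0,0],[0,0,0,0,0,0,0],[0,0,0,0,0,0,0],[0,0,0,0,0,0,0],[0,0,0,0,0,0,0],[0,0,0,0,0,0,0],[0,0,0,0,0,0,0]],
])

```text
time: 5.35
tool_pos: [0.4395, -0.2684, 0.1937]
orientation: [3.141, -0.0, 0.213]
ft_force: [0.6, -1.7, -1.2]
grip_width: 0.0119
grip_force: 25.0
```

Run:
```python
from fit import *
np.set_printoptions(precision=4,suppress=True)
delta((.438,-.270,.193),.207)
im=optics.get_image("top")
for k in range(2):
    for t in("slot_mouth","leg_mark","leg_grip"):
        print(t,[(x["location"],x["confidence"]) for x in finder.tip_of("top",t)[:1]])
z=cv2.resize(im[155:265,255:355],None,fx=5.4,fy=5.4,interpolation=cv2.INTER_CUBIC)[:,:,::-1]
cv2.imwrite('pics/c2.png',z)
```

```text
t 5.35 now [ 0.4395 -0.2684  0.1937] [ 3.1413 -0.0001  0.2132] f [ 0.65 -1.65 -1.19] w 0.01190666612165199
turn [ 0.02 -0.    0.36] shift [-1.8  1.2  0.7]
slot_mouth [([0.6119, -0.2164, 0.022], 0.76)]
leg_mark [([0.4916, -0.2539, 0.0174], 0.66)]
leg_grip [([0.4385, -0.2682, 0.0308], 0.83)]
slot_mouth [([0.6119, -0.2164, 0.022], 0.76)]
leg_mark [([0.4916, -0.2539, 0.0174], 0.66)]
leg_grip [([0.4385, -0.2682, 0.0308], 0.83)]
```

View pics/c2.png

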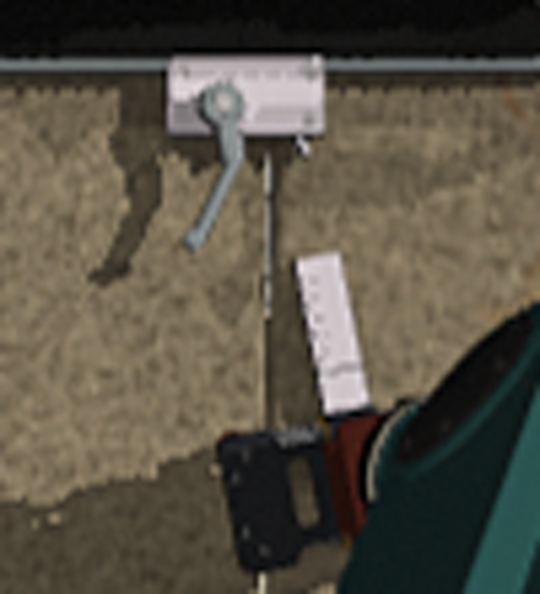

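Run:
```python
from h import *
delta((.4831,-.2218,.197),.0366)
px=lambda c:(255+(c[0]+.5)/5.4-.5,155+(c[1]+.5)/5.4-.5)
for c in((297,261),(340,253),(345,370)): print(ray("top",px(c),.018))
```

```text
t 5.7 now [ 0.4395 -0.2684  0.1937] [ 3.1414 -0.      0.2132] f [ 1.47 -0.35 -0.65] w 0.012109211852696429
turn [ 1.000e-02 -0.000e+00  1.012e+01] shift [ 52.5 -36.3  -3.3]
[ 0.54641191 -0.23332426  0.018     ]
[ 0.5514876  -0.25662856  0.018     ]
[ 0.48858972 -0.26017453  0.018     ]
```

Emit:
play_rows([
  [[0,0,0,0,0,-3,0],[0,0,2,10,-7,-4,0],[0,0,4,20,-14,-4,0],[0,0,6,30,-21,-4,0],[0,0,8,40,-28,-4,0],[0,0,10.1,53,-37,-4,0],[0,0,10.1,53,-37,-4,0],[0,0,10.1,53,-37,-4,0]],
])

```text
time: 6.7
tool_pos: [0.483, -0.221, 0.1976]
orientation: [-3.141, 0.001, 0.038]
ft_force: [-0.1, 0.1, -2.2]
grip_width: 0.0122
grip_force: 25.0
```

Run:
```python
from h import *
np.set_printoptions(precision=4,suppress=True)
delta((.4831,-.2218,.1935),.0366)
im=optics.get_image("top")
for t in("slot_mouth","leg_mark"):
    print(t,[(x["location"],x["confidence"]) for x in finder.tip_of("top",t)[:1]])
im2=optics.get_image("side")
a,b=[cv2.resize(q,(500,600) if 0 else None,fx=6,fy=6,interpolation=cv2.INTER_CUBIC)[:,:,::-1] for q in(im[160:250,270:335],im2[165:255,270:335])]
cv2.imwrite('pics/c3.png',np.hstack([a,b]))
```

```text
t 6.7 now [ 0.483  -0.221   0.1976] [-3.1414  0.0008  0.038 ] f [-0.12  0.09 -2.15] w 0.0121534218578005
turn [-0.01  0.05  0.08] shift [0.1 0.8 4.1]
slot_mouth [([0.6171, -0.2166, 0.0187], 0.72)]
leg_mark [([0.5372, -0.2149, 0.0211], 0.61)]
```

View pics/c3.png

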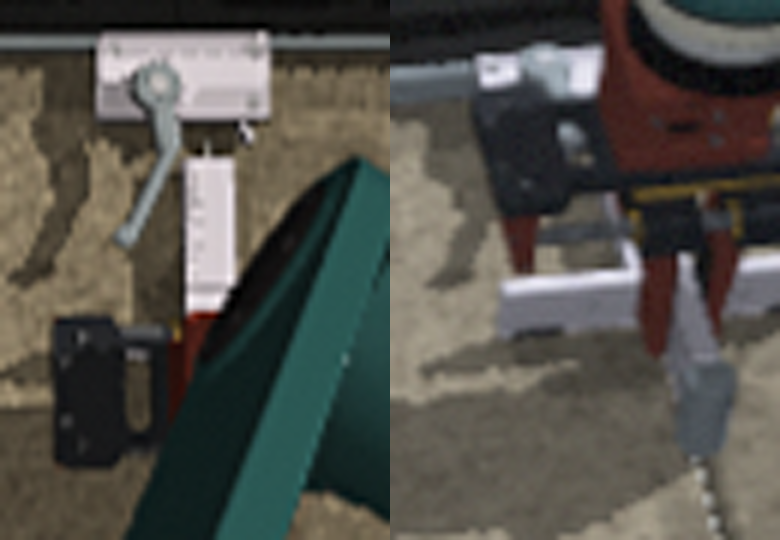

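The left crop shows the blade tip at (186–236, 157), the block's front edge at row 120, the pivot at (157,85) and the right cheek near (245,130). The gap is about 17 mm. The side crop shows the fingers straddling the rib, with the leg level.

Run:
```python
from h import *
np.set_printoptions(precision=4,suppress=True)
px=lambda c:(270+(c[0]+.5)/6-.5,160+(c[1]+.5)/6-.5)
ax=np.array([np.cos(.0366),np.sin(.0366)]); ay=np.array([-ax[1],ax[0]])
for nm,c,z in(("pivot",(157,84),.045),("pivot",(157,84),.035),("blkL",(98,120),.03),("blkR",(270,120),.03),("tipL",(186,157),.018),("tipR",(236,157),.018),("cheekTip",(250,142),.018),("cheekin",(240,125),.018)):
    p=ray("top",px(c),z); d=p[:2]-[.614,-.217]; print(nm,z,p,"local mm",d@ax*1e3,d@ay*1e3)
```

```text
pivot 0.045 [ 0.6271 -0.1871  0.045 ] local mm 14.217048391978318 29.361584949231357
pivot 0.035 [ 0.6287 -0.1886  0.035 ] local mm 15.690555131387493 27.814549916963802
blkL 0.03 [ 0.6109 -0.1612  0.03  ] local mm -1.0282599313219631 55.905502771984494
blkR 0.03 [ 0.6138 -0.2445  0.03  ] local mm -1.2017529549552417 -27.519907453641782
tipL 0.018 [ 0.5959 -0.206   0.018 ] local mm -17.72462573720305 11.610177058361455
tipR 0.018 [ 0.5967 -0.2306  0.018 ] local mm -17.792331782111898 -12.914214497251548
cheekTip 0.018 [ 0.6043 -0.2373  0.018 ] local mm -10.444685455522368 -19.948209947782193
cheekin 0.018 [ 0.6125 -0.2323  0.018 ] local mm -2.0734664168385737 -15.210801309381905
```

Emit:
play_rows([
  [[0,0,0,0,0,2,0],[0,0,0,0,0,3.5,0],[0,0,0,4,0,3.5,0],[0,0,0,9,0,3.5,0],[0,0,0,14,0,3.5,0],[0,0,0,19,0,3.5,0],[0,0,0,24,0,3.5,0],[0,0,0,25,0,3.5,0]],
])

```text
time: 7.9
tool_pos: [0.509, -0.2203, 0.1943]
orientation: [3.141, -0.001, 0.037]
ft_force: [0.3, -1.4, -2.8]
grip_width: 0.0118
grip_force: 25.0
```

Emit:
play_rows([
  [[0,0,0,3,0,0,0],[0,0,0,6,0,0,0],[0,0,0,9,0,0,0],[0,0,0,12,0,0,0],[0,0,0,14,0,0,0],[0,0,0,15,0,0,0],[0,0,0,15,0,0,0],[0,0,0,15,0,0,0]],
])

```text
time: 8.9
tool_pos: [0.5236, -0.2196, 0.1942]
orientation: [3.141, -0.0, 0.037]
ft_force: [0.2, -2.9, -3.0]
grip_width: 0.0118
grip_force: 25.0
```

Emit:
play_rows([
  [[0,0,0,0,0.5,0.3,0],[0,0,0,0,0.5,0.3,0.2],[0,0,0,0,0.5,0.3,0.5],[0,0,0,0,0.5,0.3,1],[0,0,0,0,0.5,0.3,1],[0,0,0,0,0.5,0.3,1],[0,0,0,0,0.5,0.3,1],[0,0,0,0,0.5,0.3,1]],
])

```text
time: 9.9
tool_pos: [0.5234, -0.22, 0.1939]
orientation: [3.141, 0.0, 0.037]
ft_force: [0.5, -0.1, -0.8]
grip_width: 0.0739
grip_force: 0.0
```

Emit:
play_rows([
  [[0,0,0,0,-3,-1,1],[0,0,0,0,-6,-2,1],[0,0,0,0,-9,-4,1],[0,0,0,0,-12,-5,1],[0,0,0,0,-15,-5,1],[0,0,0,0,-16,-5,1],[0,0,0,0,-16,-5,1],[0,0,0,0,-16,-5,1]],
])

```text
time: 10.9
tool_pos: [0.5229, -0.2041, 0.1988]
orientation: [3.141, 0.0, 0.037]
ft_force: [-0.7, 0.3, 0.1]
grip_width: 0.0883
grip_force: 0.0
```

Run:
```python
from h import *
np.set_printoptions(precision=4,suppress=True)
ax=np.array([np.cos(.0366),np.sin(.0366)]); ay=np.array([-ax[1],ax[0]])
s=read_state(); d=s["tool_pos"][:2]-np.array([.614,-.217]); print(s["time"],s["grip_width"],"local",d@ax,d@ay,s["ft_force"])
im=optics.get_image("top"); im2=optics.get_image("side")
for n in("top","side"):
  for t in("lever_pad","leg_mark","slot_mouth"):
    print(n,t,[(x["location"],x["confidence"]) for x in finder.tip_of(n,t)[:1]])
a,b=[cv2.resize(q,None,fx=5,fy=5,interpolation=cv2.INTER_CUBIC)[:,:,::-1] for q in(im[160:260,260:340],im2[155:255,265:345])]
cv2.imwrite('pics/c4.png',np.hstack([a,b]))
```

```text
10.9 0.08825991242895144 local -0.0906099054626168 0.016244843673970995 [-0.6927  0.3181  0.1279]
top lever_pad [([0.5637, -0.1778, 0.0432], 0.6)]
top leg_mark []
top slot_mouth [([0.6127, -0.2167, 0.0218], 0.8)]
side lever_pad [([0.6138, -0.2174, 0.0161], 0.5)]
side leg_mark [([0.5735, -0.2198, 0.0155], 0.85)]
side slot_mouth [([0.615, -0.2176, 0.0196], 0.6)]
```

View pics/c4.png

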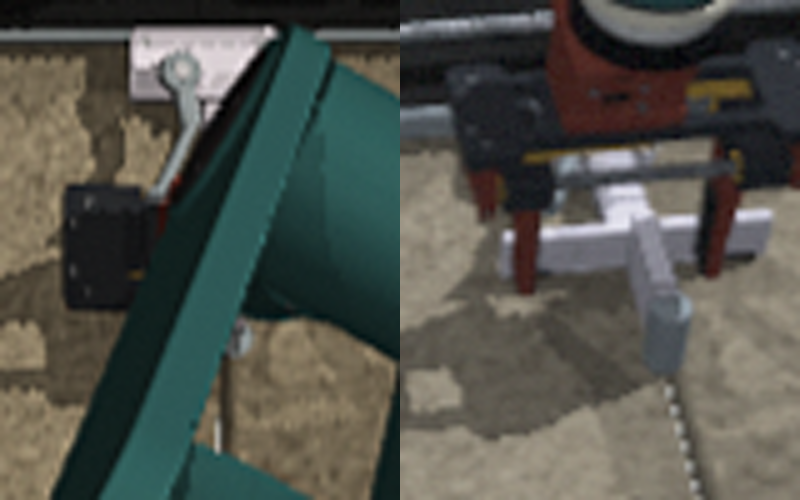

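The left crop has the lever running to (160,190). The side crop shows both open fingers straddling the rib behind the fence, at (525,290) and (712,275), with the blade in the slot. Now I'll push the fence forward with the fingers.

Emit:
play_rows([
  [[0,0,0,2,0,0,1],[0,0,0,4,0,0,1],[0,0,0,6,0,0,1],[0,0,0,8,0,0,1],[0,0,0,10,0,0,1],[0,0,0,12,0,0,1],[0,0,0,13,0,0,1],[0,0,0,13,0,0,1]],
])

```text
time: 12.3
tool_pos: [0.536, -0.2035, 0.1988]
orientation: [3.141, -0.0, 0.037]
ft_force: [0.6, 0.1, -1.3]
grip_width: 0.088
grip_force: 0.4
```

```bash
cat > f.py <<'E'
from h import *
np.set_printoptions(precision=4,suppress=True)
ax=np.array([np.cos(.0366),np.sin(.0366)]); ay=np.array([-ax[1],ax[0]])
F=[]
for k in range(6):
    optics.get_image("side"); s=read_state(); F.append(s["ft_force"])
d=s["tool_pos"][:2]-np.array([.614,-.217]); print(s["time"],"w",s["grip_width"],s["grip_force"],"local mm",d@ax*1e3,d@ay*1e3,s["tool_pos"][2],"F",np.mean(F,0),np.std(F,0))
for t in("leg_mark","slot_mouth"):
    print(t,[(x["location"],x["confidence"]) for x in finder.tip_of("side",t)[:1]])
E
python3 f.py
```

```text
12.6 w 0.08807701578286403 0.05472885794006288 local mm -77.46027030233813 16.384207728546894 0.19894802056714508 F [-0.5581  0.0942 -0.3597] [0.4238 0.4134 0.501 ]
leg_mark [([0.581, -0.2173, 0.0147], 0.61)]
slot_mouth [([0.6111, -0.2169, 0.0129], 0.8)]
```

Emit:
play_rows([
  [[0,0,0,1,0,0,1],[0,0,0,2,0,0,1],[0,0,0,3,0,0,1],[0,0,0,3,0,0,1],[0,0,0,3,0,0,1],[0,0,0,3,0,0,1],[0,0,0,3,0,0,1],[0,0,0,3,0,0,1]],
])

```text
time: 13.7
tool_pos: [0.5385, -0.2035, 0.1989]
orientation: [3.142, 0.001, 0.037]
ft_force: [-4.7, -2.5, 3.5]
grip_width: 0.0878
grip_force: 2.4
```

```bash
python3 f.py
```

```text
14.0 w 0.08775953432617942 2.3998383157595526 local mm -74.96288793704538 16.298719585456894 0.1988381163540664 F [-4.4495 -1.8017  2.7484] [0.4809 0.3896 0.6079]
leg_mark [([0.5838, -0.2158, 0.0154], 0.64)]
slot_mouth [([0.6136, -0.2208, 0.0171], 0.85)]
```

Emit:
play_rows([
  [[0,0,0,1,0,0,1],[0,0,0,2,0,0,1],[0,0,0,3,0,0,1],[0,0,0,3,0,0,1],[0,0,0,3,0,0,1],[0,0,0,3,0,0,1],[0,0,0,3,0,0,1],[0,0,0,3,0,0,1]],
])

```text
time: 15.1
tool_pos: [0.5412, -0.2034, 0.1988]
orientation: [-3.142, 0.001, 0.037]
ft_force: [-6.4, -2.4, 4.0]
grip_width: 0.0879
grip_force: 2.9
```

```bash
python3 f.py
```

```text
15.4 w 0.08807612363514537 2.8631556127220392 local mm -72.19265353628327 16.303344859748137 0.19884128777922527 F [-5.2455 -2.5748  3.8126] [0.5242 0.6246 0.2858]
leg_mark [([0.5891, -0.2172, 0.0157], 0.6)]
slot_mouth [([0.6112, -0.2184, 0.0181], 0.78)]
```

Run:
```python
from h import *
im=optics.get_image("top"); im2=optics.get_image("side")
a,b=[cv2.resize(q,None,fx=6,fy=6,interpolation=cv2.INTER_CUBIC)[:,:,::-1] for q in(im[160:250,270:315],im2[165:255,265:350])]
cv2.imwrite('pics/c5.png',np.hstack([a,b]))
print(read_state()["torque"])
```

```text
[-0.5329813   1.02484193 -0.32340072]
```

View pics/c5.png

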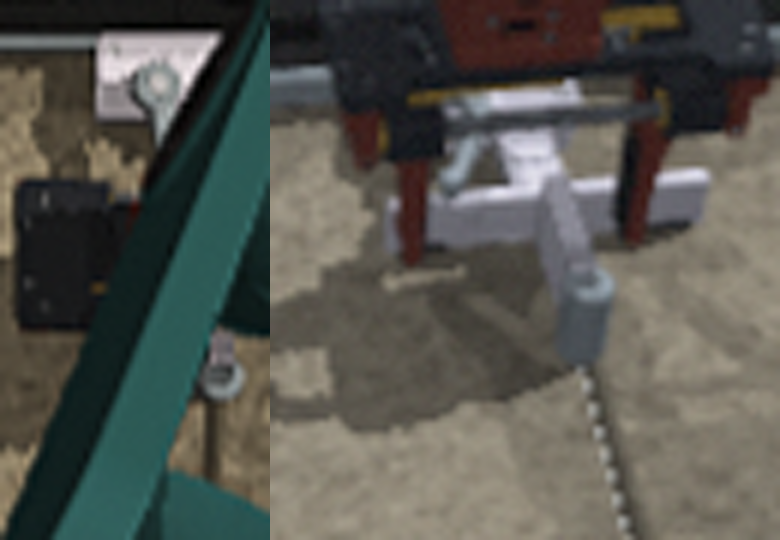

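The right crop shows the lever end at (455,180) over the fence, clear of the left finger at about (415,200), and the leg level. The plunger touches somewhere in this range, so I'll bracket the contact point.

Emit:
play_rows([
  [[0,0,0,-2,0,0,1],[0,0,0,-4,0,0,1],[0,0,0,-6,0,0,1],[0,0,0,-6,0,0,1],[0,0,0,-5,0,0,1],[0,0,0,-4,0,0,1],[0,0,0,-4,0,0,1],[0,0,0,-4,0,0,1]],
])

```text
time: 16.6
tool_pos: [0.5379, -0.2034, 0.1989]
orientation: [3.141, -0.0, 0.037]
ft_force: [-0.3, -0.3, -0.2]
grip_width: 0.0877
grip_force: 0.0
```

```bash
python3 f.py; python3 -c "
from h import *;print(read_state()['torque'])"
```

```text
16.9 w 0.08803424777851254 0.0 local mm -75.6581094798948 16.325725437453713 0.19886666866291386 F [0.3232 0.1745 0.0156] [0.3508 0.2398 0.384 ]
leg_mark [([0.5855, -0.2174, 0.0141], 0.59)]
slot_mouth [([0.6131, -0.2187, 0.0193], 0.59)]
[-0.01423902  0.13138778  0.01060299]
```

Emit:
play_rows([
  [[0,0,0,0.5,0,0,1],[0,0,0,1,0,0,1],[0,0,0,1,0,0,1],[0,0,0,1,0,0,1],[0,0,0,1,0,0,1],[0,0,0,1,0,0,1],[0,0,0,1,0,0,1],[0,0,0,1,0,0,1]],
])

```text
time: 18.0
tool_pos: [0.5385, -0.2034, 0.1989]
orientation: [-3.142, 0.001, 0.037]
ft_force: [-5.2, -1.5, 3.2]
grip_width: 0.088
grip_force: 2.5
```

```bash
python3 f.py; python3 -c "
from h import *;print(read_state()['torque'])"
```

```text
18.3 w 0.08766657965455775 2.5175844971090555 local mm -74.99632346546505 16.377768849856015 0.19883053996439068 F [-5.3677 -1.3489  4.0365] [0.5261 0.6344 0.3804]
leg_mark [([0.5837, -0.2176, 0.0129], 0.84)]
slot_mouth [([0.6116, -0.2199, 0.0166], 0.87)]
[-0.39859448  0.95652277 -0.14799027]
```

Emit:
play_rows([
  [[0,0,0,4,0,0,1],[0,0,0,8,0,0,1],[0,0,0,12,0,0,1],[0,0,0,17,0,0,1],[0,0,0,22,0,0,1],[0,0,0,26,0,0,1],[0,0,0,29.5,0,0,1],[0,0,0,29.5,0,0,1]],
])

```text
time: 19.4
tool_pos: [0.5671, -0.2023, 0.1987]
orientation: [-3.141, 0.003, 0.037]
ft_force: [-7.8, -2.6, 5.7]
grip_width: 0.0878
grip_force: 4.1
```

```bash
python3 f.py
python3 - <<'E'
from h import *
print(read_state()['torque'])
im=optics.get_image("top"); im2=optics.get_image("side")
for n in("top","side"):
  for t in("leg_mark","slot_mouth","stop_leg","lever_pad"):
    print(n,t,[(x["location"],x["confidence"]) for x in finder.tip_of(n,t)[:1]])
a,b=[cv2.resize(q,None,fx=7,fy=7,interpolation=cv2.INTER_CUBIC)[:,:,::-1] for q in(im[160:240,275:315],im2[165:245,265:335])]
cv2.imwrite('pics/c6.png',np.hstack([a,b]))
E
```

```text
19.7 w 0.08770736620492943 4.034243356436491 local mm -46.37732775816414 16.44474361240909 0.19871777801581159 F [-7.9372 -2.1558  5.7301] [0.3656 0.4066 0.2607]
leg_mark [([0.6103, -0.2135, 0.0156], 0.77)]
slot_mouth [([0.6106, -0.2178, 0.0212], 0.7)]
[-0.55965153  1.41561974 -0.1929697 ]
top leg_mark []
top slot_mouth [([0.615, -0.2178, 0.0202], 0.65)]
top stop_leg []
top lever_pad []
side leg_mark [([0.6141, -0.2167, 0.0162], 0.95)]
side slot_mouth [([0.611, -0.2186, 0.0186], 0.91)]
side stop_leg [([0.5834, -0.2197, 0.0018], 0.92)]
side lever_pad [([0.5644, -0.1745, 0.0381], 0.42)]
```

View pics/c6.png

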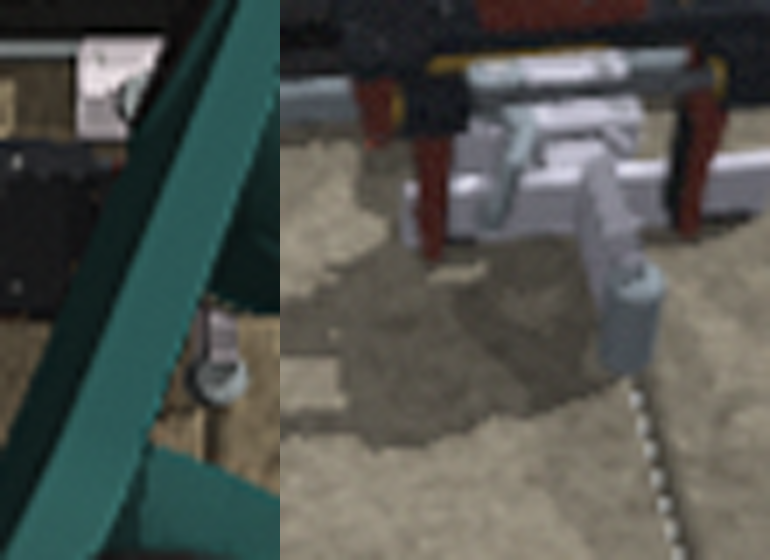

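The side crop shows the block's front edge right at the fence and blade, with the lever at (500,190) between the left finger and the rib. The mark is about 1 mm short of the edge. I'll nudge it in and start closing, shifting the hand so the rib stays centred.

Emit:
play_rows([
  [[0,0,0,0.6,0,0,1],[0,0,0,0.6,2,0,0.92],[0,0,0,0.6,3.5,0,0.84],[0,0,0,0.6,5,0,0.76],[0,0,0,0.6,6.5,0,0.68],[0,0,0,0.6,8,0,0.6],[0,0,0,0.6,9,0,0.52],[0,0,0,0.6,9.5,0,0.48]],
], force=30)

```text
time: 21.3
tool_pos: [0.5678, -0.2102, 0.1978]
orientation: [-3.138, 0.004, 0.037]
ft_force: [-5.3, 3.1, -0.6]
grip_width: 0.043
grip_force: 2.7
```

```bash
python3 f.py
python3 - <<'E'
from h import *
print(read_state()['torque'])
for t in("stop_leg","lever_pad"):
    print(t,[(x["location"],x["confidence"]) for x in finder.tip_of("side",t)[:1]])
E
```

```text
21.6 w 0.04218359430998493 2.684999011689797 local mm -45.869712625437735 8.533321640096217 0.19779575903839142 F [-4.9424  4.0761  0.8259] [0.5118 0.9133 0.4034]
leg_mark [([0.6137, -0.2178, 0.0159], 0.58)]
slot_mouth [([0.6116, -0.2173, 0.0149], 0.62)]
[0.71304908 0.97413368 0.15421635]
stop_leg [([0.5842, -0.2238, 0.0024], 0.82)]
lever_pad [([0.6107, -0.2184, 0.0161], 0.58)]
```

Emit:
play_rows([
  [[0,0,0,0,1,0,0.42],[0,0,0,0,2,0,0.36],[0,0,0,0,3,0,0.3],[0,0,0,0,3.5,0,0.25],[0,0,0,0,3.5,0,0.15],[0,0,0,0,3.5,0,0.05],[0,0,0,0,3.5,0,0],[0,0,0,0,3.5,0,0]],
], force=30)

```text
time: 22.8
tool_pos: [0.5683, -0.2155, 0.1979]
orientation: [-3.142, 0.003, 0.038]
ft_force: [-5.4, -2.8, -3.3]
grip_width: 0.0202
grip_force: 31.1
```

```bash
python3 f.py
python3 - <<'E'
from h import *
print(read_state()['torque'],read_state()['orientation'])
im=optics.get_image("top"); im2=optics.get_image("side")
for n in("side",):
  for k in range(2):
   optics.get_image(n)
   for t in("leg_mark","slot_mouth","stop_leg","lever_pad","leg_grip","cam_lever"):
    print(n,t,[(np.round(x["location"],4),round(x["confidence"],2)) for x in finder.tip_of(n,t)[:1]])
a,b=[cv2.resize(q,None,fx=7,fy=7,interpolation=cv2.INTER_CUBIC)[:,:,::-1] for q in(im[160:240,275:315],im2[165:245,265:335])]
cv2.imwrite('pics/c7.png',np.hstack([a,b]))
E
```

```text
23.1 w 0.020584643347990615 31.144745461642742 local mm -45.58928566590437 3.2047763473961406 0.19786574839586615 F [-5.8769 -2.7628 -3.141 ] [0.3679 0.3811 0.5091]
leg_mark [([0.612, -0.2159, 0.017], 0.59)]
slot_mouth [([0.6127, -0.2196, 0.018], 0.72)]
[-0.87169692  1.30302054 -0.04655704] [-3.14150514  0.00323969  0.03756464]
side leg_mark [(array([ 0.6123, -0.2164,  0.0158]), 0.81)]
side slot_mouth [(array([ 0.6126, -0.2168,  0.0174]), 0.88)]
side stop_leg [(array([ 0.5868, -0.2213, -0.0013]), 0.9)]
side lever_pad [(array([ 0.5659, -0.2044,  0.0358]), 0.62)]
side leg_grip []
side cam_lever [(array([ 0.4069,  0.0431, -0.0017]), 0.67)]
side leg_mark [(array([ 0.6142, -0.2158,  0.0158]), 0.78)]
side slot_mouth [(array([ 0.6118, -0.2181,  0.017 ]), 0.88)]
side stop_leg [(array([ 0.5847, -0.2227, -0.0035]), 0.96)]
side lever_pad [(array([ 0.5669, -0.2063,  0.0331]), 0.41)]
side leg_grip [(array([ 0.5625, -0.2217,  0.032 ]), 0.57)]
side cam_lever [(array([ 0.6256, -0.1933,  0.0055]), 0.52)]
```

View pics/c7.png

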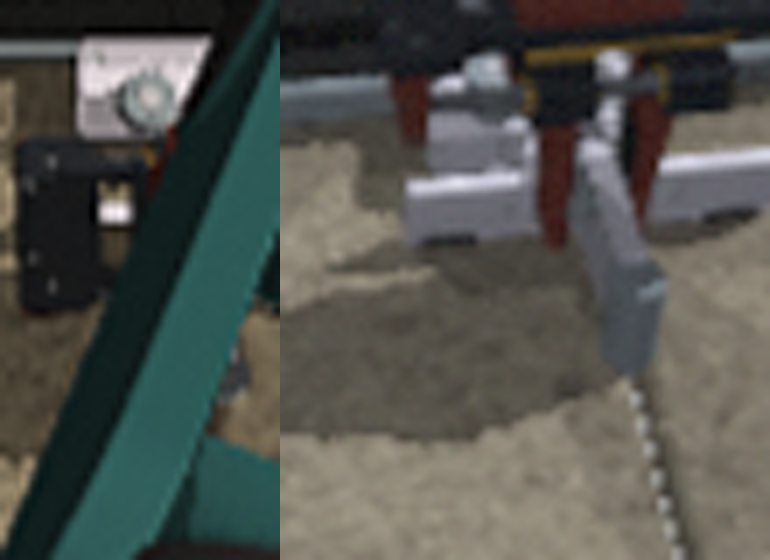

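Emit:
play_rows([
  [[0,0,0,0,-0.4,0,0],[0,0,0,0,-0.7,0,0],[0,0,0,0,-0.7,0,0],[0,0,0,0,-0.7,0,0],[0,0,0,0,-0.7,0,0],[0,0,0,0,-0.7,0,0],[0,0,0,0,-0.7,0,0],[0,0,0,0,-0.7,0,0]],
], force=45)

```text
time: 25.0
tool_pos: [0.5683, -0.2152, 0.198]
orientation: [3.141, 0.003, 0.038]
ft_force: [-5.6, -5.5, -3.4]
grip_width: 0.0199
grip_force: 45.9
```

```bash
python3 f.py; python3 f.py; python3 f.py
```

```text
25.3 w 0.01971248719471767 45.93178667128086 local mm -45.579086011961394 3.3839771834544665 0.19792702691104092 F [-5.8986 -5.2743 -3.7889] [0.5881 0.258  0.6218]
leg_mark [([0.6137, -0.2197, 0.0156], 0.62)]
slot_mouth [([0.6128, -0.217, 0.019], 0.61)]
25.7 w 0.0194811427163056 45.9317522495985 local mm -45.57997526398275 3.401998991311343 0.19793199748812865 F [-5.9307 -5.0832 -3.3924] [0.252  0.3394 0.5497]
leg_mark [([0.6124, -0.2189, 0.0163], 0.73)]
slot_mouth [([0.6121, -0.2202, 0.0177], 0.71)]
26.1 w 0.019287921417252298 45.93230690807104 local mm -45.57870116420699 3.3813597159510587 0.1979158716237066 F [-5.8185 -5.2215 -3.4143] [0.3373 0.419  0.4838]
leg_mark [([0.6116, -0.2168, 0.0141], 0.62)]
slot_mouth [([0.6135, -0.2158, 0.0198], 0.85)]
```

Emit:
play_rows([
  [[0,0,0,0,0.5,0,0],[0,0,0,0,1,0,0],[0,0,0,0,1.3,0,0],[0,0,0,0,1.3,0,0],[0,0,0,0,1.3,0,0],[0,0,0,0,1.3,0,0],[0,0,0,0,1.3,0,0],[0,0,0,0,1.3,0,0]],
], force=45)

```text
time: 27.2
tool_pos: [0.5684, -0.2156, 0.1979]
orientation: [-3.141, 0.003, 0.037]
ft_force: [-5.4, -0.9, -2.5]
grip_width: 0.0197
grip_force: 46.5
```

```bash
python3 f.py; python3 f.py; python3 -c "
from h import *
print(order.sign_off())"
```

```text
27.5 w 0.01958435852456971 46.45468611270189 local mm -45.57026683374417 3.0526888174598468 0.19791709859986845 F [-5.4248 -0.8065 -2.8131] [0.5167 0.8296 0.6386]
leg_mark [([0.6121, -0.2179, 0.0158], 0.79)]
slot_mouth [([0.6121, -0.219, 0.0179], 0.75)]
27.9 w 0.01998842579749782 46.45504675805569 local mm -45.55463772900584 3.0454663844674075 0.19792178747549868 F [-5.354  -0.3794 -2.6823] [0.4142 0.3643 0.4132]
leg_mark [([0.6134, -0.2157, 0.0156], 0.62)]
slot_mouth [([0.6125, -0.2144, 0.0162], 0.55)]
the job is handed in; nothing more can be done
None
```

The job is handed in at about 28 s: the blade is pressed in to its mark (within about 1 mm by my measurements), the cam lever is closed against the rib, and the gripper is still squeezing both at about 46 N; the tape measure, pen and mug were not touched.

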